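# Slide out the end vial and let the next roll down

### The arm

A 6-joint arm with a two-finger parallel gripper is mounted at the origin on a cart in front of the work surface, level with it; the furniture and walls round the work are solid. World frame = base frame: x ahead of the robot, y to its left, z up, the work surface at z = 0. Lengths are in m, angles in rad, forces in N, time in s.
With the tool pointing down it reaches from about 0.35 to 0.875 m from the base axis. Payload 15.5 kg.
Tool frame: the origin (TCP) lies between the finger pads; the fingertips stand 11 mm ahead of it and the grasp point (between the pads) lies 8 mm behind it; z points along the fingers, x is the direction in which the jaws open and shut, and the axes are right-handed (so a half turn about z gives the same grasp; the last joint's range is limited). The gripper opens to 85 mm and grips with 20 to 120 N. Pads are 22 mm wide; open, the fingers measure 114 mm over their backs; the gripper's body (76 mm by 85 mm) begins 54 mm behind the grasp point. The pads swing forward as they close: fully open they stand 13 mm farther back than shut.
Start: joints at [1.159, 0.494, 1.345, -0, 1.302, -0.096], TCP at [0.194, 0.594, 0.21] pointing down, gripper open.
Joint ranges: [-2.91, 2.91], [-0.82, 2.16], [0.22, 2.67], [-1.22, 4.37], [0.12, 2.79], [-3.08, 3.08]. Speed limits (rad/s): [1.89, 1.89, 2.57, 3.01, 3.01, 3.01].

### API

Orientations are given as a 3x3 rotation matrix whose columns are the frame's x, y, z axes.
In Python, from cell import robot gives the robot as it stands. The module is installed in compiled form; this text tells all that it offers.
- The arm moves only by the tool move_arm, never from a script. Its argument "motion" is a list that holds one entry, the list of rows, each a list of 5 numbers: the shift along the world's x, y, z in cm, then the turn about the world's z in rad, then the opening, from -1 (shut) to 1 (fully open), so that 0 is half open. In form: [[[x, y, z, spin, fingers], ...]]. A call has 1 to 10 rows; each row shifts and turns the commanded pose from where the row before left it; what a row does not reach is not made up. A row lasts 1/8 s, in which the tool goes at most 62.5 mm and 10.7 degrees, less where a joint would pass 70% of its speed; a pose out of reach is approached as far as the arm can. A call with a gripper value outside its range is refused whole. The fingers move at their own pace and stop on an object; the grip force is fixed at half the most. Time passes only in rows, so rows that do not move let the fingers close. It gives the time, the measured TCP pose, the force and the opening at its end, in the units of the state.
- robot.read_state(): the state, without advancing time (a new reading comes with each control period).
- robot.grab_frame(name): name is "scene" or "top" or "wrist"; returns (picture, depth): 384x512x3 uint8, red, green, blue; 384x512 float32, m along the optical axis (not along the pixel's ray), 0 where there is no reading.
- robot.camera_params(name): a dict with "fov_y" (degrees; the focal length in pixels is half the picture's height over the tangent of half this angle, whatever the lens; pixels are square), "cx", "cy" (the principal point, pixels), "dist" ([k1, k2, p1, p2, k3] as OpenCV has them; the pictures are not rectified), "world_from_camera" (4x4, takes a point from camera to world coordinates). Camera axes: x right, y up, looking along -z (the intrinsics and any distortion apply to the point x, -y, -z); pixel columns grow to the right and rows downward; lengths in m; the calibration is good to about 2 mm. A picture is of the moment at which its call begins: read the wrist's pose just before it. camera_params takes no time and is no camera call; for the wrist camera it gives the pose at the moment of the call.
- robot.close_job(): hands the job in, once; it reports no verdict.
Trained networks look in the newest picture that a camera, given by its name, has taken for a name from the list of things; names that differ only in an ending like _2 or _b are one class to them, and where a whole thing is asked for, a point or a joint stands for the part that bears it (a point fixed in the world has none). Each returns a list of dicts, best first, with "confidence" (0 to 1); they miss things now and then, are a little off and sometimes report something else, mostly with a low value. They report only what shows in the picture. A call takes as long as a camera call. They do not tell look-alikes from the thing itself.
- robot.look_for(camera, target): "rect" ([left, top, width, height] in pixels, round what is visible of it).
The state is a dict: "clock": time; "q": joint angles; "qd": joint speeds; "effort": joint torques, N m; "ee_pos": TCP position; "tcp_rot": TCP orientation; "contact_force": force on the tool from outside, world axes, zero at the start; "wrist_torque": the same for the moment, N m; "finger_gap": finger opening in m.
Only numpy, scipy, OpenCV 4.12 (cv2) and the standard library are available. Lean on these libraries where they do the work, as an engineer would, in place of code of your own. Each camera call takes 0.05 s, during which the arm holds its last target.

### The job

Push the vial that rests against the low stop of the gravity rack sideways along the stop rail, without lifting it off, until it lies wholly in the take-off cradle, so that the next vial can roll down to the stop. Then get the fingers out of the way, so that the other three vials all move down one place and come to rest in the lane. Do not shift the pot, the weight or the timer.

Things in the scene. Friction and masses are not known exactly. Their poses are not given: they have to be found in the camera images.
- rack: Grey-painted and bare-steel gravity rack, fixed, L-shaped from above: a lane with, at its low end, a side cradle. Origin on the bench (z = 0) straight below the end place. +x points uphill along the lane, +y from the end place to the cradle, z up. The floor rises at 14 degrees with +x; its top is 27 mm above the bench at x = 0. It is slippery (friction about 0.12): vials slide and roll easily
- lane_top (a point): Middle of the lane floor near its upper end, 115 mm uphill of the end place; axes as the rack. The lane is 78 mm wide inside (rack y -39 to 39 mm). Its 5 mm side walls stand 22 mm above the floor and run only from x = 27 mm to the back wall at x = 135 mm (wall tops there 83 mm above the bench)
- end_place (a point): Where a vial's centre lies at the low stop: rack x 0, y 0, 46 mm up. The stop rail, 26 mm above the floor (top 50 mm above the bench), has its inner face at x = -18 mm and runs from y = -44 to 156 mm. From x = -18 to 27 mm there are no side walls: open at y = -44 mm, where fingers can come in, and at y = 44 mm, into the cradle
- cradle (a point): Middle of the take-off cradle at vial-centre height (rack x 0, y 96 mm, 46 mm up). The same floor plane and stop rail go on from y = 44 mm to an end wall (22 mm high) at y = 151 mm; on the uphill side, x = 26 mm, is a lip 10 mm high. A vial lies wholly in the cradle when its centre is between y = 79 and 116 mm
- vial_a_center (a point): Centre of the end vial, against the stop rail. All four vials are alike: opaque white, lying with their axes along rack y, 36 mm in diameter, 70 mm long (flat base with rounded edge towards rack -y, 53 mm body, 31 mm grey ribbed cap towards +y), about 50 g. Origin half-way along the axis, 35 mm from the base; the frame turns as the vial rolls
- vial_b_center (a point): Centre of the second vial, which lies against the end vial, uphill of it; it must end at the end place (rack x about 0, y about 0, 46 mm above the bench)
- vial_c_center (a point): Centre of the third vial in the lane; successive vials touch, 36 mm apart along the slope
- vial_d_center (a point): Centre of the fourth and uppermost vial in the lane
- sample_pot: White sample pot with a screw lid, 49 mm in diameter, 59 mm high, standing behind the cradle, beside the lane; leave alone. Origin at the centre of its underside
- weight: Steel check weight, 31 mm in diameter, 44 mm high, standing right of the lane (rack -y side); leave alone. Origin at the centre of its underside
- timer: White bench timer, 63x63x20 mm, lying on the bench nearer to the robot than the rack, to the left; leave alone. Origin at the centre of its underside
Mind the look-alikes: they are no part of the job. What is shaped like the part that bears vial_a_center but green or pink is not meant.

How it is judged:
By the outcome, as a careful person would: the job done as asked, in the order asked, and still so for the second after the job is handed in, with the robot touching nothing.
It also fails if it takes over 37 s, if anything falls off the work surface, if the arm or the gripper's body presses on something with over 40 N, if the wrist force passes 120 N, or if a joint passes its speed limit or range.

## Working session

There is one attempt and no reset: what is moved stays moved. The work goes in short steps, Python scripts to look and compute and a tool call to move; the robot and the scene stay as the last step left them, time stands still between calls to the robot, and variables do not carry over. Pictures are saved under pics/ and viewed, and the job is handed in when it is done.

Besides the shell and the picture viewer there is one more tool, called by a JSON object that holds its "fn" and its "kwargs". move_arm: Moves the arm, as the interface text tells. Its arguments: {"type":"object","properties":{"motion":{"type":"array","items":{"type":"array","items":{"type":"array","items":{"type":"number"}}}}},"required":["motion"]}

```bash
mkdir -p pics; cat > h.py <<'E'
import numpy as np,cv2
from cell import robot
def K(p):
    f=192/np.tan(np.radians(p["fov_y"])/2); return np.array([[f,0,p["cx"]],[0,f,p["cy"]],[0,0,1.]])
def back(name,depth,uv,p=None):
    p=p or robot.camera_params(name); uv=np.array(uv,float).reshape(-1,2)
    n=cv2.undistortPoints(uv[:,None],K(p),np.array(p["dist"]))[:,0]
    d=np.array([depth[int(round(v)),int(round(u))] for u,v in uv])
    c=np.c_[n[:,0]*d,-n[:,1]*d,-d,np.ones(len(d))]
    return (c@np.array(p["world_from_camera"]).T)[:,:3]
def cloud(name,depth):
    p=robot.camera_params(name); v,u=np.mgrid[0:384,0:512]
    uv=np.c_[u.ravel(),v.ravel()].astype(float)
    return back(name,depth,uv,p).reshape(384,512,3)
def proj(name,P):
    p=robot.camera_params(name); T=np.linalg.inv(p["world_from_camera"]); P=np.array(P,float).reshape(-1,3)
    c=P@T[:3,:3].T+T[:3,3]; c=c*[1,-1,-1]
    return cv2.projectPoints(c,np.zeros(3),np.zeros(3),K(p),np.array(p["dist"]))[0][:,0]
def save(n,im): cv2.imwrite("pics/"+n,im[:,:,::-1])
E
python3 - <<'E'
from h import *
for n in("scene","top"):
    im,d=robot.grab_frame(n); np.savez(n+"0.npz",im=im,d=d); save(n+"0.png",im)
    for t in("rack","vial_a_center","sample_pot","weight","timer"):
        print(n,t,[(np.round(r["rect"]).tolist(),round(r["confidence"],2)) for r in robot.look_for(n,t)])
s=robot.read_state();print(s["clock"],s["ee_pos"],np.round(s["tcp_rot"],3),s["finger_gap"])
E
```

```text
scene rack [([184.0, 150.0, 70.0, 56.0], 0.9)]
scene vial_a_center [([228.0, 184.0, 24.0, 12.0], 0.7), ([164.0, 164.0, 19.0, 19.0], 0.69), ([333.0, 259.0, 26.0, 25.0], 0.62), ([285.0, 190.0, 12.0, 24.0], 0.5)]
scene sample_pot [([196.0, 164.0, 12.0, 17.0], 0.69)]
scene weight [([259.0, 165.0, 11.0, 13.0], 0.55)]
scene timer [([179.0, 230.0, 33.0, 25.0], 0.96)]
top rack [([186.0, 131.0, 84.0, 80.0], 0.66)]
top vial_a_center [([151.0, 156.0, 30.0, 28.0], 0.93), ([233.0, 181.0, 34.0, 17.0], 0.74), ([370.0, 250.0, 20.0, 27.0], 0.66), ([297.0, 169.0, 17.0, 26.0], 0.6)]
top sample_pot [([189.0, 158.0, 20.0, 20.0], 0.6), ([205.0, 249.0, 28.0, 25.0], 0.48)]
top weight [([260.0, 140.0, 15.0, 10.0], 0.48), ([189.0, 158.0, 20.0, 20.0], 0.46)]
top timer [([208.0, 250.0, 24.0, 26.0], 0.67)]
0.6 [0.19408754 0.59407858 0.20977511] [[ 0.311  0.951 -0.   ]
 [ 0.951 -0.311 -0.   ]
 [-0.    -0.    -1.   ]] 0.08538137432787403
```

```bash
python3 - <<'E'
import cv2
a=cv2.imread("pics/scene0.png");b=cv2.imread("pics/top0.png")
cv2.imwrite("pics/sc.png",cv2.resize(a[130:300,130:380],None,fx=3,fy=3,interpolation=2))
cv2.imwrite("pics/tc.png",cv2.resize(b[110:290,130:400],None,fx=2.9,fy=2.9,interpolation=2))
E
```

```text
(no output)
```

View pics/sc.png

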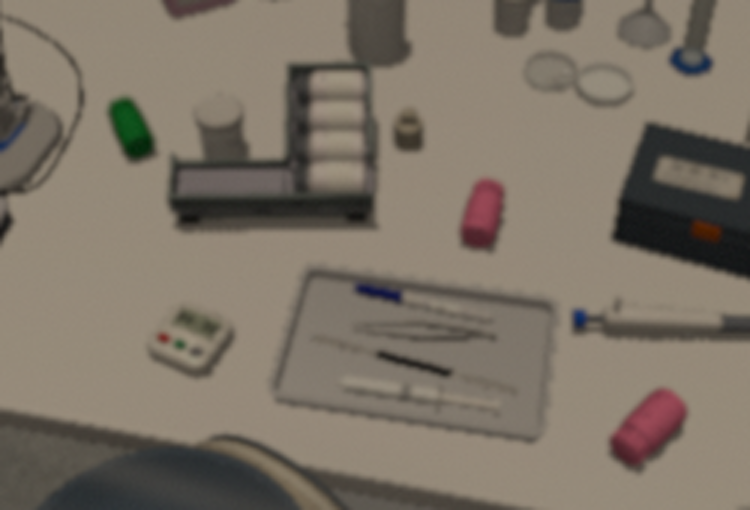

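View pics/tc.png

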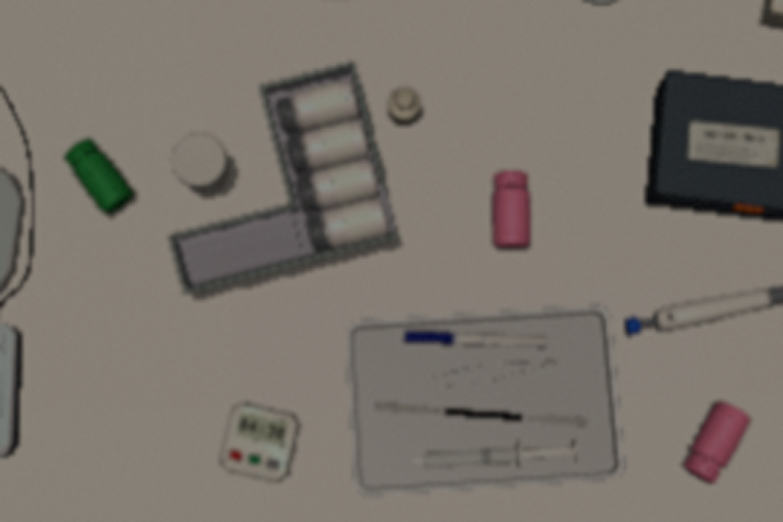

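The scene shows four white vials in the lane. In the top image the end vial is at about px (250,187). The look-alikes are green at (164,171), pink at (306,182) and pink at (378,262). The one I want is the white vial lowest in the lane, next to the cradle at (210,198). Next I'll measure the rack pose.

```bash
python3 - <<'E'
from h import *
from scipy.optimize import least_squares
z=np.load("top0.npz");C=cloud("top",z["d"]);S=np.load("scene0.npz");Cs=cloud("scene",S["d"])
im=z["im"]
for n,uv in dict(a=(250,187),b=(248,172),c=(245,160),d=(242,145),cr=(210,198),pot=(199,166),wt=(269,146),timer=(219,262)).items(): print(n,np.round(C[uv[1],uv[0]],4))
for n,uv in dict(a=(242,189),b=(242,177),cr=(207,191),timer=(194,243),pot=(203,168)).items(): print("s",n,np.round(Cs[uv[1],uv[0]],4))
# rack fit: height model
def vialmask():
    pass
def model(x,y):
    g=np.tan(np.radians(14)); fl=.027+g*x
    h=np.zeros_like(x)
    inl=(x>-.018)&(x<.135)&(abs(y)<.039); inc=(x>-.018)&(x<.026)&(y>-.044)&(y<.151)
    h=np.where(inl|inc,fl,h)
    h=np.where((x>.027)&(x<.140)&(abs(y)>.039)&(abs(y)<.044),fl+.0225,h)
    h=np.where((x>.135)&(x<.140)&(abs(y)<.044),fl+.0225,h)
    h=np.where((x<-.018)&(x>-.023)&(y>-.044)&(y<.156),.050,h)
    c,s=np.cos(np.radians(14)),np.sin(np.radians(14))
    for i in range(4):
        xc=i*.036*c;zc=.0455+i*.036*s
        r=np.where(y<.018,.018,.0155); q=r**2-(x-xc)**2
        m=(q>0)&(abs(y)<.035); h=np.where(m,np.maximum(h,zc+np.sqrt(np.maximum(q,0))),h)
    return h
P=C[115:225,175:290].reshape(-1,3);P=P[np.isfinite(P).all(1)&(P[:,2]>-.02)&(P[:,2]<.2)]
def cost(p,P=P):
    dx=P[:,0]-p[0];dy=P[:,1]-p[1];c,s=np.cos(p[2]),np.sin(p[2])
    x=c*dx+s*dy;y=-s*dx+c*dy
    m=(x>-.035)&(x<.15)&(((abs(y)<.055))|((y<.165)&(x<.035)&(y>-.05)))
    return np.minimum(abs(P[m,2]-p[3]-model(x[m],y[m])),.015).sum()+ (~m).sum()*0+ .008*0
from scipy.optimize import minimize
best=None
v=C[145,242]-C[187,250];th=np.arctan2(v[1],v[0]);print("th0",th)
a=C[187,250]
for t in th+np.linspace(-.15,.15,5):
  for ex in(-.008,0,.008):
    for ey in(-.012,0,.012):
      r=minimize(cost,[a[0]+ex,a[1]+ey,t,0],method="Nelder-Mead",options=dict(initial_simplex=[[a[0]+ex,a[1]+ey,t,0],[a[0]+ex+.006,a[1]+ey,t,0],[a[0]+ex,a[1]+ey+.006,t,0],[a[0]+ex,a[1]+ey,t+.04,0],[a[0]+ex,a[1]+ey,t,.002]]))
      if best is None or r.fun<best.fun: best=r
p=best.x;print(np.round(p,4),best.fun,len(P))
c,s=np.cos(p[2]),np.sin(p[2]);W=lambda x,y,z:[p[0]+c*x-s*y,p[1]+s*x+c*y,z]
g=np.tan(np.radians(14))
L=[[(-.023,-.044,.05),(-.023,.156,.05)],[(-.018,-.044,.05),(-.018,.156,.05)],[(.027,.044,.055),(.135,.044,.083)],[(.027,-.044,.055),(.135,-.044,.083)],[(.026,.044,.043),(.026,.151,.043)],[(0,-.035,.046),(0,.035,.046)],[(-.018,.151,.045),(.026,.151,.05)]]
for nm,I in(("top",im),("scene",S["im"])):
    o=cv2.resize(I,None,fx=4,fy=4,interpolation=2)
    for l in L:
        q=proj(nm,[W(*k) for k in l]); q=np.round((q+.5)*4).astype(int); cv2.line(o,tuple(map(int,q[0])),tuple(map(int,q[1])),(255,255,0),1)
    ctr=(proj(nm,[W(.05,.05,.04)])[0]*4).astype(int); o=o[ctr[1]-260:ctr[1]+260,ctr[0]-350:ctr[0]+350]
    save("fit_%s.png"%nm,o)
np.save("p.npy",p)
E
```

```text
a [0.5875 0.0602 0.0602]
b [0.6246 0.0641 0.0714]
c [0.6539 0.0708 0.0815]
d [0.6923 0.0774 0.0862]
cr [0.5679 0.1671 0.0243]
pot [0.6471 0.1911 0.0591]
wt [0.7    0.0075 0.0418]
timer [0.4005 0.1465 0.0161]
s a [0.5765 0.0537 0.0585]
s b [0.6118 0.0618 0.0721]
s cr [0.5744 0.1607 0.0294]
s timer [0.3872 0.1417 0.0193]
s pot [0.6396 0.1907 0.058 ]
th0 0.1622871314130943
[5.892e-01 6.510e-02 2.157e-01 4.000e-04] 15.74357362443998 12611
```

View pics/fit_top.png

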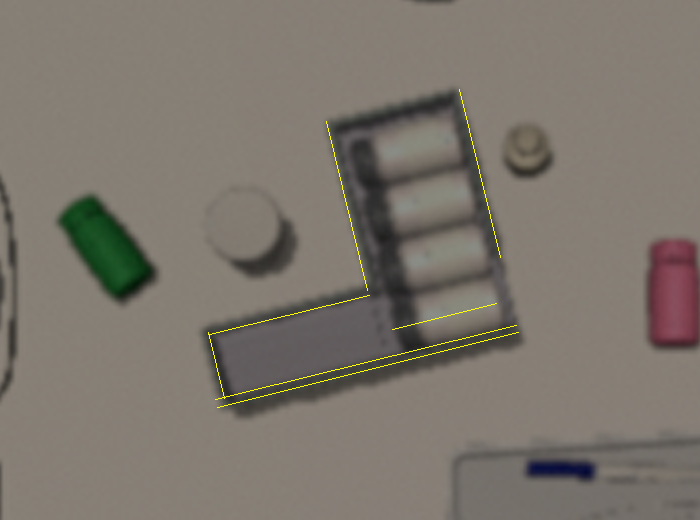

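View pics/fit_scene.png

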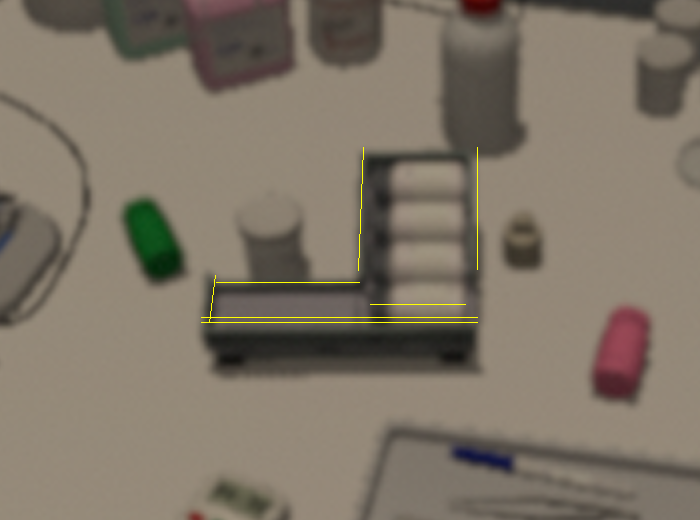

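{"fn": "move_arm", "kwargs": {"motion": [[[2.7,-4,0,0.177,0],[2.7,-4,0,0.177,0],[2.7,-4,0,0.177,0],[2.7,-4,0,0,0],[2.7,-4,0,0,0],[2.7,-4,0,0,0],[2.7,-4,0,0,0],[2.7,-4,0,0,0],[2.7,-4,0,0,0],[2.7,-4,0,0,0]]]}}

```text
clock: 1.85
ee_pos: [0.465, 0.1927, 0.21]
tcp_rot: [[-0.214, 0.977, 0.001], [0.977, 0.214, 0.0], [0.0, 0.001, -1.0]]
contact_force: [0.3, 1.1, -0.4]
finger_gap: 0.0426
```

{"fn": "move_arm", "kwargs": {"motion": [[[2.7,-4,0,0,0],[2.7,-4,0,0,0],[2.7,-4,0,0,0],[2.7,-4,0,0,0],[0,0,0,0,0],[0,0,0,0,0]]]}}

```text
clock: 2.6
ee_pos: [0.5718, 0.0342, 0.2096]
tcp_rot: [[-0.213, 0.977, -0.0], [0.977, 0.213, 0.0], [0.0, -0.0, -1.0]]
contact_force: [-0.2, 0.8, 0.2]
finger_gap: 0.0429
```

```bash
python3 - <<'E'
from h import *
s=robot.read_state();print(s["clock"],s["ee_pos"],np.round(s["tcp_rot"],3),s["finger_gap"],s["contact_force"])
p=robot.camera_params("wrist");im,d=robot.grab_frame("wrist");np.savez("w1.npz",im=im,d=d,T=p["world_from_camera"])
print(np.round(p["world_from_camera"],3),p["fov_y"])
save("w1.png",cv2.resize(im,(768,576)))
E
```

```text
2.6 [0.57179124 0.03418716 0.20964942] [[-0.213  0.977 -0.   ]
 [ 0.977  0.213  0.   ]
 [ 0.    -0.    -1.   ]] 0.04291558187916282 [-0.21626343  0.76663364  0.24012036]
[[-0.214 -0.943 -0.255  0.508]
 [ 0.977 -0.206 -0.056  0.02 ]
 [ 0.    -0.261  0.965  0.375]
 [ 0.     0.     0.     1.   ]] 62.715078409616396
```

View pics/w1.png

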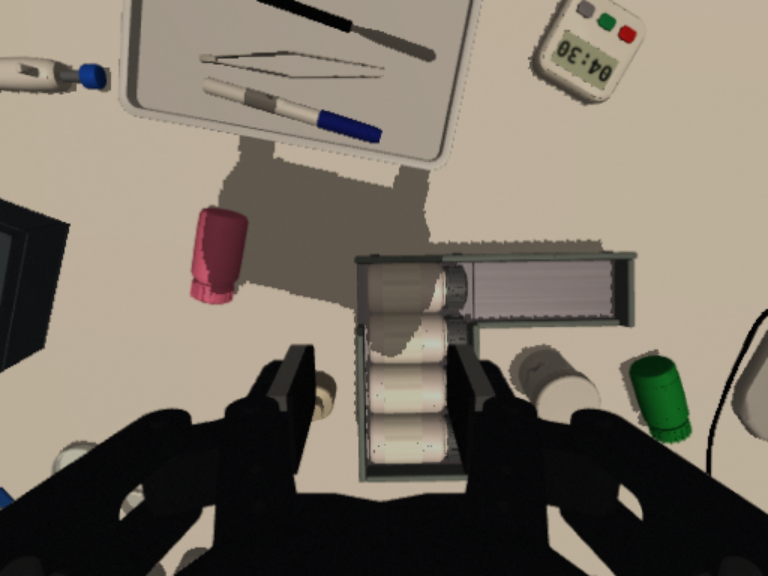

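The wrist picture shows the end vial at (405,287) in this view, empty cradle at (545,290), fingertips at about (298,350) and (462,350), and pink and green look-alikes outside the rack. Next I'll refine the rack pose and the fingertip geometry from it.

```bash
python3 - <<'E'
from h import *
z=np.load("w1.npz");d=z["d"];p=robot.camera_params("wrist");C=cloud("wrist",d);s=robot.read_state()
R=s["tcp_rot"];t=s["ee_pos"]
# fingers in tool frame
Q=(C-t)@R
m=(d>.02)&(C[...,2]>.12)&(C[...,2]<.35)
for sg in(-1,1):
    q=Q[m&(sg*Q[...,0]>0)&(abs(Q[...,1])<.03)]
    print("finger",sg,len(q),"zmax",np.percentile(q[:,2],[99,99.9,100]).round(4))
    k=q[q[:,2]>q[:,2].max()-.01];print(" tip x",np.percentile(k[:,0],[1,50,99]).round(4),"y",np.percentile(k[:,1],[1,50,99]).round(4))
    for a in(-.03,-.02,-.01,0.):
        k=q[abs(q[:,2]-a)<.004]; 
        if len(k):print("  z",a,"x",np.percentile(k[:,0],[1,99]).round(4),"y",np.percentile(k[:,1],[1,99]).round(4))
# rack points
W=z["im"]
def at(u,v):return C[int(v/1.5),int(u/1.5)]
for n,(u,v) in dict(rail_l=(362,259),rail_r=(630,255),cr_floor1=(490,290),cr_floor2=(600,290),lw_top=(478,470),rw_top=(362,470),backwall=(420,478),endwall=(632,290),a=(405,287),b=(405,335)).items():print(n,at(u,v).round(4))
pp=np.load("p.npy");c,sn=np.cos(pp[2]),np.sin(pp[2]);Wd=lambda x,y,z:[pp[0]+c*x-sn*y,pp[1]+sn*x+c*y,z]
L=[[(-.023,-.044,.05),(-.023,.156,.05)],[(-.018,-.044,.05),(-.018,.156,.05)],[(.027,.044,.055),(.135,.044,.083)],[(.027,-.044,.055),(.135,-.044,.083)],[(.026,.044,.043),(.026,.151,.043)],[(-.018,.151,.045),(.026,.151,.05)],[(0,-.035,.064),(0,.018,.064)]]
o=cv2.resize(W,None,fx=3,fy=3,interpolation=2)
for l in L:
    q=np.round((proj("wrist",[Wd(*k) for k in l])+.5)*3).astype(int); cv2.line(o,tuple(map(int,q[0])),tuple(map(int,q[1])),(255,255,0),1)
save("fitw.png",o[460:980,600:1350])
E
```

```text
finger -1 22256 zmax [-0.0344 -0.0265 -0.0229]
 tip x [-0.0336 -0.0219 -0.0217] y [-0.0111 -0.0047  0.0106]
  z -0.03 x [-0.0339 -0.0216] y [-0.0112  0.0106]
  z -0.02 x [-0.0221 -0.0221] y [-0.0055 -0.0055]
finger 1 22233 zmax [-0.0343 -0.0265 -0.0234]
 tip x [0.0208 0.021  0.0323] y [-0.0114 -0.0059  0.0104]
  z -0.03 x [0.0207 0.0328] y [-0.0114  0.0106]
  z -0.02 x [0.0211 0.0211] y [0.0082 0.0082]
rail_l [0.5752 0.0215 0.0495]
rail_r [0.5323 0.2066 0.0488]
cr_floor1 [0.5823 0.121  0.0299]
cr_floor2 [0.564  0.2037 0.0305]
lw_top [0.5518 0.046  0.3084]
rw_top [0.7198 0.0529 0.0827]
backwall [0.7159 0.0951 0.0843]
endwall [0.5555 0.2143 0.0525]
a [0.585  0.0543 0.0647]
b [0.6163 0.0613 0.0717]
```

View pics/fitw.png

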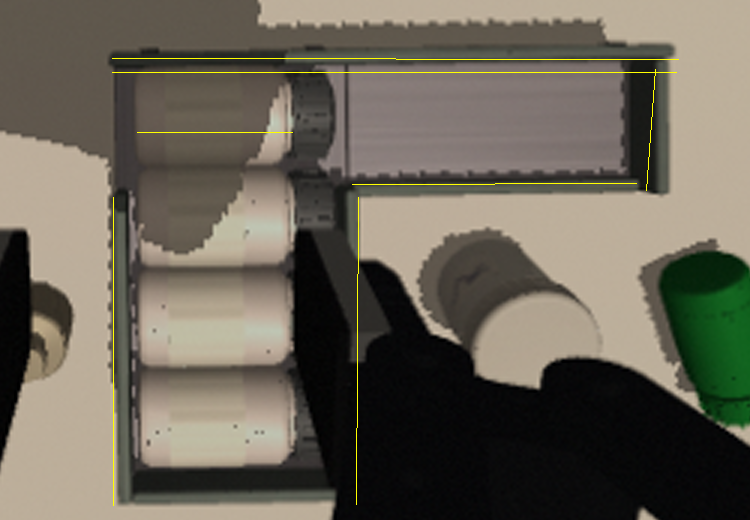

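```bash
python3 - <<'E'
from h import *
z=np.load("w1.npz");d=z["d"];s=robot.read_state();R=s["tcp_rot"];t=s["ee_pos"]
for zz in(-.03,-.02,-.01,0,.011):
  for y in(-.011,.011):
    P=[R@[x,y,zz]+t for x in(-.0215,.0215)]
    print(zz,y,(proj("wrist",P)*1.5).round(0).tolist())
C=cloud("wrist",d);Q=(C-t)@R
for v in range(222,300,6):print(v*1.5,Q[v,198].round(4),Q[v,205].round(4),d[v,205])
E
python3 -c "
import cv2;a=cv2.imread('pics/w1.png');cv2.imwrite('pics/w1f.png',cv2.resize(a[320:520,220:560],None,fx=2.2,fy=2.2))"
```

```text
-0.03 -0.011 [[312.0, 345.0], [452.0, 345.0]]
-0.03 0.011 [[314.0, 409.0], [449.0, 409.0]]
-0.02 -0.011 [[316.0, 333.0], [447.0, 334.0]]
-0.02 0.011 [[318.0, 394.0], [445.0, 394.0]]
-0.01 -0.011 [[320.0, 323.0], [444.0, 323.0]]
-0.01 0.011 [[322.0, 381.0], [441.0, 381.0]]
0 -0.011 [[323.0, 314.0], [440.0, 314.0]]
0 0.011 [[325.0, 369.0], [438.0, 369.0]]
0.011 -0.011 [[326.0, 305.0], [437.0, 305.0]]
0.011 0.011 [[328.0, 357.0], [435.0, 358.0]]
333.0 [-0.0706  0.075   0.2083] [-0.062   0.0755  0.2098] 0.398931
342.0 [-0.0709  0.083   0.2083] [-0.0619  0.0828  0.2077] 0.39877754
351.0 [-0.0252 -0.0111 -0.0348] [-0.0222 -0.0108 -0.0341] 0.14088823
360.0 [-0.0244 -0.0104 -0.04  ] [-0.0218 -0.0091 -0.037 ] 0.13861719
369.0 [-0.0232 -0.0108 -0.0467] [-0.022  -0.0061 -0.0367] 0.13961844
378.0 [-0.022  -0.0113 -0.0534] [-0.0219 -0.004  -0.0383] 0.1386355
387.0 [-0.022  -0.0092 -0.0542] [-0.0219 -0.0014 -0.0389] 0.13872568
396.0 [-0.0217 -0.0077 -0.0563] [-0.022   0.0014 -0.0392] 0.13924246
405.0 [-0.0218 -0.0053 -0.0566] [-0.022   0.0041 -0.0398] 0.139353
414.0 [-0.0222 -0.002  -0.0554] [-0.022   0.0068 -0.0401] 0.13971607
423.0 [-0.0221 -0.0001 -0.0565] [-0.0218  0.0086 -0.0421] 0.13830465
432.0 [-0.0219  0.0017 -0.0578] [-0.0657  0.1696  0.2086] 0.422429
441.0 [-0.0219  0.0039 -0.0586] [-0.0662  0.1792  0.2091] 0.4254243
```

View pics/w1f.png

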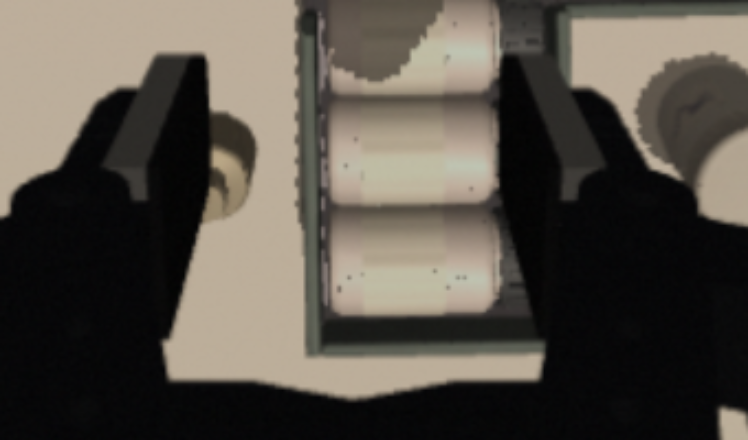

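```bash
python3 - <<'E'
from h import *
s=robot.read_state();R=s["tcp_rot"];t=s["ee_pos"];print(t)
im,d=robot.grab_frame("scene");C=cloud("scene",d);Q=(C-t)@R
m=(abs(Q[...,0])<.05)&(abs(Q[...,1])<.03)&(C[...,2]>.12)&(C[...,2]<.4)
q=Q[m];print(len(q))
for lo in np.arange(-.12,.03,.01):
    k=q[(q[:,2]>=lo)&(q[:,2]<lo+.01)]
    if len(k):print(round(lo,3),len(k),k[:,0].min().round(3),k[:,0].max().round(3),k[:,1].min().round(3),k[:,1].max().round(3))
u=(proj("scene",[t])[0]).astype(int);print(u)
save("s2.png",cv2.resize(im[max(0,u[1]-70):u[1]+60,u[0]-80:u[0]+80],None,fx=4.5,fy=4.5,interpolation=2))
E
```

```text
[0.57158817 0.03466132 0.20972745]
1022
-0.12 110 -0.049 0.048 -0.026 -0.002
-0.11 82 -0.049 0.031 -0.022 -0.007
-0.1 84 -0.049 0.05 -0.024 0.01
-0.09 65 -0.049 0.049 -0.021 0.014
-0.08 114 -0.05 0.05 -0.02 0.009
-0.07 47 -0.05 0.045 -0.02 -0.004
-0.06 37 -0.032 0.036 -0.015 0.003
-0.05 34 -0.033 0.036 -0.015 -0.008
-0.04 42 -0.033 0.036 -0.017 -0.006
-0.03 8 -0.025 0.029 -0.014 -0.011
[247 150]
```

View pics/s2.png

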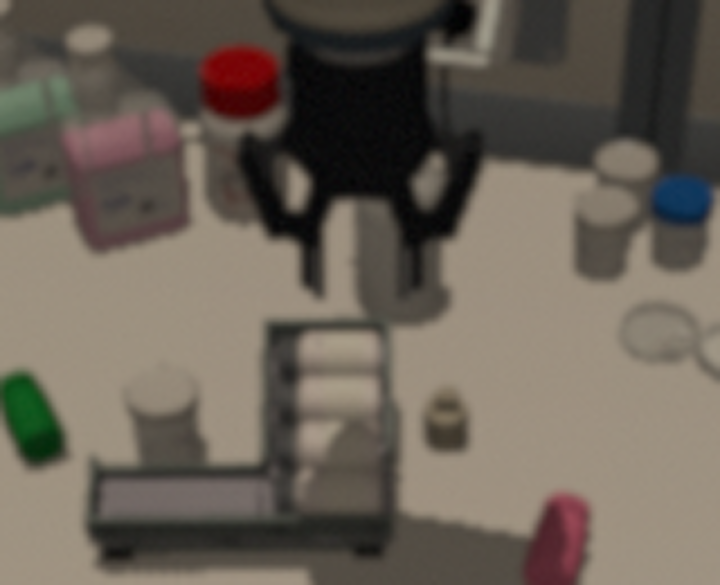

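{"fn": "move_arm", "kwargs": {"motion": [[[2.9,-3.9,0,0,-0.25],[0,0,-5,0,-0.25],[0,0,-5,0,-0.25],[0,0,-4,0,-0.25],[0,0,0,0,-0.25],[0,0,0,0,-0.25]]]}}

```text
clock: 3.45
ee_pos: [0.6019, -0.0045, 0.0714]
tcp_rot: [[-0.214, 0.977, 0.002], [0.977, 0.214, -0.0], [-0.001, 0.002, -1.0]]
contact_force: [-0.9, 0.5, 0.7]
finger_gap: 0.032
```

```bash
cat > chk.py <<'E'
from h import *
import sys
n=sys.argv[1]
p=np.load("p.npy");o=np.array([.5863,.0645]);c,sn=np.cos(p[2]),np.sin(p[2]);RR=np.array([[c,sn],[-sn,c]])
s=robot.read_state();R=s["tcp_rot"];t=s["ee_pos"]
im,d=robot.grab_frame("wrist");C=cloud("wrist",d);save(n,cv2.resize(im,(768,576)))
print(s["clock"],t.round(4),"rack",((t[:2]-o)@RR.T).round(4),"gap",s["finger_gap"],"F",s["contact_force"].round(1))
Q=(C-t)@R;m=(abs(Q[...,1])<.016)&(Q[...,2]<0)&(Q[...,2]>-.07)&(d>0.02)
for sg in(-1,1):
    q=Q[m&(sg*Q[...,0]>.005)&(abs(Q[...,0])<.05)&(Q[...,2]<-.02)];k=np.sort(q[:,2])
    print("finger",sg,"tipz",np.percentile(k,99).round(4),np.percentile(k,99.8).round(4),"x",np.percentile(q[q[:,2]>-.045,0],[1,99]).round(4))
X=np.concatenate([(C[...,:2]-o)@RR.T,C[...,2:]],-1).reshape(-1,3)
np.save("X.npy",X.reshape(C.shape))
E
python3 chk.py w2.png
```

```text
3.45 [ 0.6019 -0.0045  0.0714] rack [ 0.0005 -0.0707] gap 0.032023525653219594 F [-0.9  0.5  0.7]
finger -1 tipz -0.0264 -0.0243 x [-0.0301 -0.0166]
finger 1 tipz -0.0261 -0.0239 x [0.0153 0.0287]
```

View pics/w2.png

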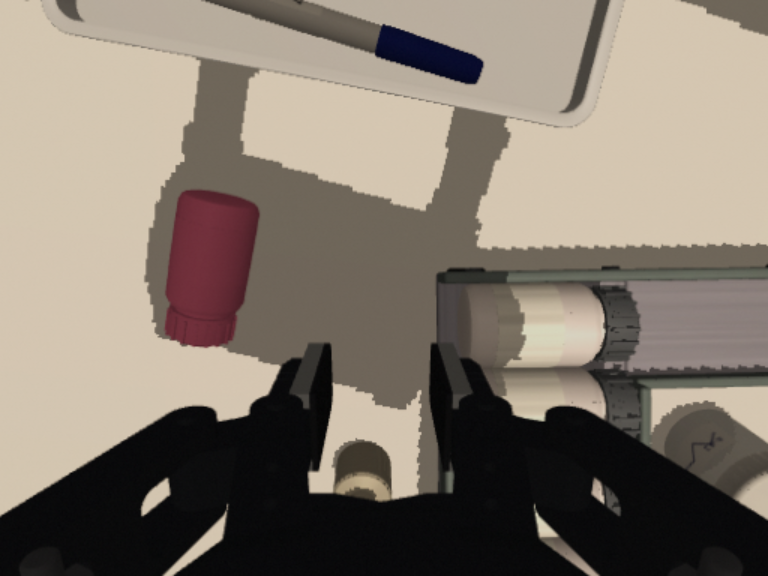

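Fingers are beside the open end: pads at (315,390) and (445,390), vial a at (530,325), pink look-alike at (215,265) clear of them. I'll check the rack offsets from this close view.

```bash
python3 - <<'E'
import numpy as np
X=np.load("X.npy").reshape(-1,3)
y=X[:,1]
k=X[(y>-.03)&(y<.01)&(X[:,0]>-.04)&(X[:,0]<.02)]
# vial a: fit circle
from scipy.optimize import least_squares
q=k[(k[:,2]>.05)&(k[:,0]>-.016)]
r=least_squares(lambda v:np.hypot(q[:,0]-v[0],q[:,2]-v[1])-.018,[0,.046],loss="soft_l1",f_scale=.001);print("vial a x,z",r.x.round(4),len(q))
ra=X[(y>-.04)&(y<.13)&(X[:,0]<-.012)&(X[:,0]>-.035)&(abs(X[:,2]-.05)<.003)];print("rail",np.percentile(ra[:,0],[2,50,98]).round(4),"y",ra[:,1].min(),np.median(ra[:,2]))
q=X[(abs(X[:,0])<.012)&(X[:,2]>.04)&(X[:,2]<.07)&(y>-.042)&(y<.06)];print("vial y",np.percentile(q[:,1],[.5,99.5]).round(4))
E
```

```text
vial a x,z [-0.0047  0.1491] 13089
rail [-0.0226 -0.0196 -0.0135] y -0.039989443364767036 0.04997913269560686
vial y [-0.037   0.0303]
```

{"fn": "move_arm", "kwargs": {"motion": [[[-0.15,-0.03,-2,0,-0.25],[0,0,-2,0,-0.25],[0,0,-1.8,0,-0.25],[0,0,0,0,-0.25]]]}}

```text
clock: 4.0
ee_pos: [0.5994, -0.0051, 0.0115]
tcp_rot: [[-0.214, 0.977, -0.001], [0.977, 0.214, 0.0], [0.0, -0.001, -1.0]]
contact_force: [-0.6, -0.1, 0.6]
finger_gap: 0.0319
```

```bash
python3 chk.py w3.png; python3 - <<'E'
import numpy as np
from scipy.optimize import least_squares
X=np.load("X.npy").reshape(-1,3);y=X[:,1]
q=X[(y>-.02)&(y<.015)&(X[:,0]>-.014)&(X[:,0]<.014)&(X[:,2]>.05)&(X[:,2]<.068)]
r=least_squares(lambda v:np.hypot(q[:,0]-v[0],q[:,2]-v[1])-.018,[0,.046],loss="soft_l1",f_scale=.001);print("vial a x,z",r.x.round(4),len(q))
E
```

```text
4.0 [ 0.5994 -0.0051  0.0115] rack [-0.0021 -0.0708] gap 0.03193859907061023 F [-0.6 -0.1  0.6]
finger -1 tipz -0.0264 -0.0242 x [-0.03   -0.0165]
finger 1 tipz -0.0242 -0.0212 x [0.0154 0.0496]
vial a x,z [0.0022 0.0475] 4096
```

View pics/w3.png

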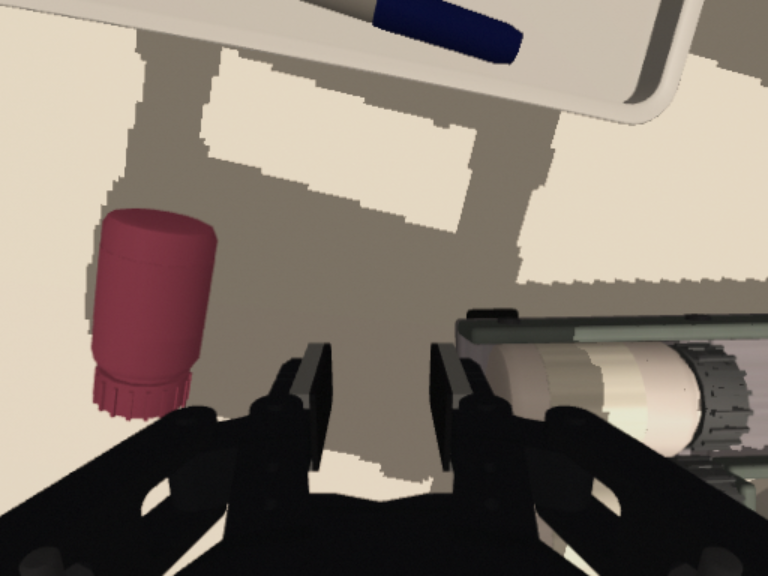

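{"fn": "move_arm", "kwargs": {"motion": [[[0.25,0.05,0,0,-0.25],[-0.11,0.49,0,0,-0.25],[-0.21,0.98,0,0,-0.25],[-0.26,1.17,0,0,-0.25],[-0.26,1.17,0,0,-0.25],[-0.26,1.17,0,0,-0.25],[-0.26,1.17,0,0,-0.25]]]}}

```text
clock: 4.92
ee_pos: [0.5882, 0.0576, 0.0117]
tcp_rot: [[-0.214, 0.977, -0.0], [0.977, 0.214, -0.0], [-0.0, -0.0, -1.0]]
contact_force: [-0.3, -0.9, 0.3]
finger_gap: 0.0321
```

```bash
python3 chk.py w4.png
```

```text
4.925 [0.5882 0.0576 0.0117] rack [ 0.0004 -0.0072] gap 0.03207296850391968 F [-0.3 -0.9  0.3]
finger -1 tipz -0.0203 -0.02 x [-0.0286 -0.0053]
finger 1 tipz -0.0204 -0.0201 x [0.0056 0.049 ]
```

View pics/w4.png

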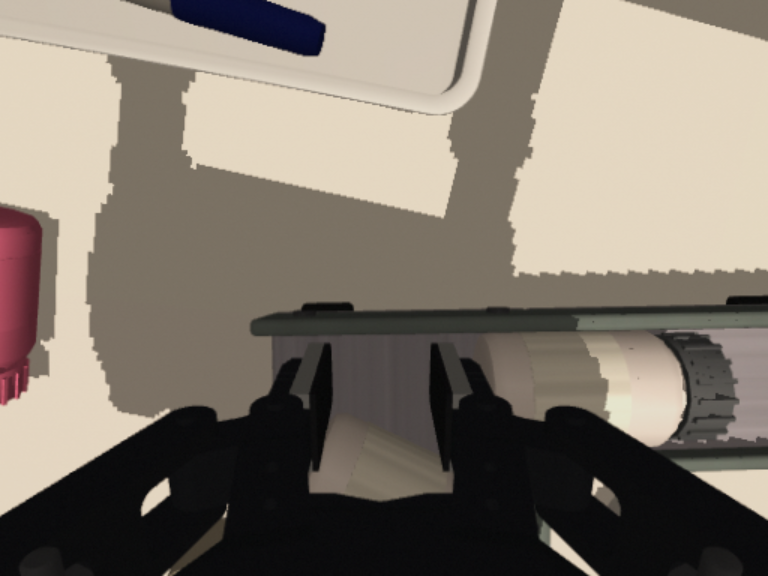

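Vial a slid along properly, but vial b's base end has swung down between the pads, with its corner at (345,415). Pushing on would let the trailing pad drag b along. Opening the fingers would instead push a on with the leading pad and free b. First I'll check palm clearance and b's position.

```bash
python3 - <<'E'
from h import *
X=np.load("X.npy");s=robot.read_state();t=s["ee_pos"]
def at(u,v):return X[int(v/1.5),int(u/1.5)].round(4)
for n,uv in dict(palm1=(380,510),palm2=(380,540),palm3=(380,560),bcorner=(348,420),bmid=(370,460),bright=(420,470),bl=(322,480),brow=(400,485),abase=(495,350),amid=(560,390),kn_r=(485,405),kn_l=(270,405),capend=(730,390)).items():print(n,at(*uv))
im,d=robot.grab_frame("top");C=cloud("top",d)
u=proj("top",[[.6,.09,.05]])[0].astype(int);save("t4.png",cv2.resize(im[u[1]-50:u[1]+50,u[0]-65:u[0]+65],None,fx=6,fy=6,interpolation=2))
E
```

```text
palm1 [-0.0111 -0.0065  0.1131]
palm2 [-0.0102 -0.0065  0.1184]
palm3 [-0.0104 -0.0065  0.1223]
bcorner [ 0.0086 -0.0159  0.0526]
bmid [ 0.015  -0.0095  0.0624]
bright [0.0191 0.0049 0.0614]
bl [ 0.0168 -0.0222  0.0692]
brow [ 0.02   -0.0012  0.0668]
abase [-0.0141  0.026   0.0531]
amid [-0.0067  0.0413  0.0633]
kn_r [-0.0131  0.0168  0.0826]
kn_l [-0.0127 -0.0311  0.082 ]
capend [-0.0053  0.0894  0.0614]
```

View pics/t4.png

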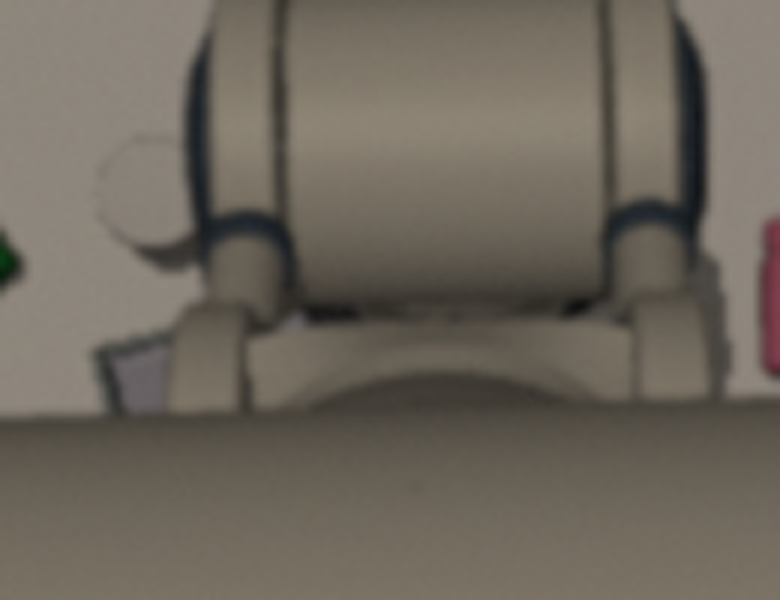

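{"fn": "move_arm", "kwargs": {"motion": [[[0,0,0,0,0.1],[0,0,-0.2,0,0.4],[0,0,-0.2,0,0.7],[0,0,-0.3,0,1],[0,0,-0.2,0,1],[0,0,0,0,1]]]}}

```text
clock: 5.78
ee_pos: [0.5884, 0.0568, 0.0026]
tcp_rot: [[-0.214, 0.977, -0.0], [0.977, 0.214, -0.0], [0.0, -0.0, -1.0]]
contact_force: [0.3, 0.3, -0.1]
finger_gap: 0.0851
```

```bash
python3 chk.py w5.png
```

```text
5.775 [0.5884 0.0568 0.0026] rack [ 0.0004 -0.008 ] gap 0.08510680176391297 F [ 0.3  0.3 -0.1]
finger -1 tipz -0.0234 -0.0205 x [-0.0479 -0.0069]
finger 1 tipz -0.0234 -0.0229 x [0.006  0.0485]
```

View pics/w5.png

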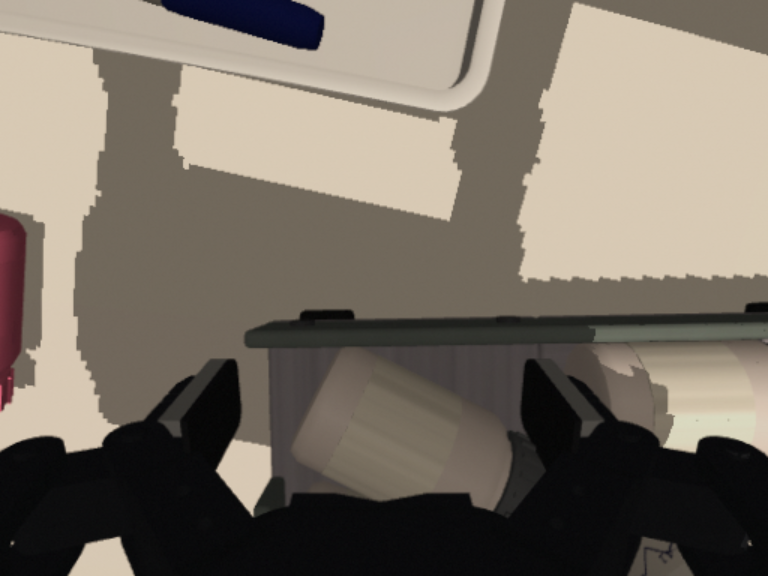

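Vial b is skewed: its base touches the rail at (345,350) and its cap at (530,470) is caught behind the leading pad. Vial a lies to the right, in the cradle mouth.

```bash
python3 - <<'E'
import numpy as np
X=np.load("X.npy")
def at(u,v):return X[int(v/1.5),int(u/1.5)].round(4)
for n,uv in dict(b_c1=(345,352),b_c2=(296,445),cap1=(512,435),cap2=(525,470),cap3=(540,460),shoulder=(505,430),a_base=(585,350),a_body=(700,400)).items():print(n,at(*uv))
E
```

```text
b_c1 [-0.0155 -0.018   0.0491]
b_c2 [ 0.0047 -0.0301  0.0621]
cap1 [0.0096 0.0287 0.0504]
cap2 [0.0121 0.0292 0.0626]
cap3 [0.0115 0.0342 0.059 ]
shoulder [0.0055 0.0254 0.0539]
a_base [-0.0141  0.0492  0.0449]
a_body [-0.0082  0.0712  0.0631]
```

{"fn": "move_arm", "kwargs": {"motion": [[[-0.11,0.49,0,0,1],[-0.11,0.49,0,0,1],[0,0,0,0,1],[0,0,0,0,1]]]}}

```text
clock: 6.32
ee_pos: [0.5864, 0.0667, 0.0028]
tcp_rot: [[-0.214, 0.977, 0.0], [0.977, 0.214, -0.0], [-0.0, 0.0, -1.0]]
contact_force: [0.1, 0.1, 0.7]
finger_gap: 0.0853
```

```bash
python3 chk.py w6.png
```

```text
6.325 [0.5864 0.0667 0.0028] rack [0.0005 0.0021] gap 0.08532678302823112 F [0.1 0.1 0.7]
finger -1 tipz -0.0233 -0.0226 x [-0.0481 -0.0274]
finger 1 tipz -0.0235 -0.0227 x [0.0225 0.0498]
```

View pics/w6.png

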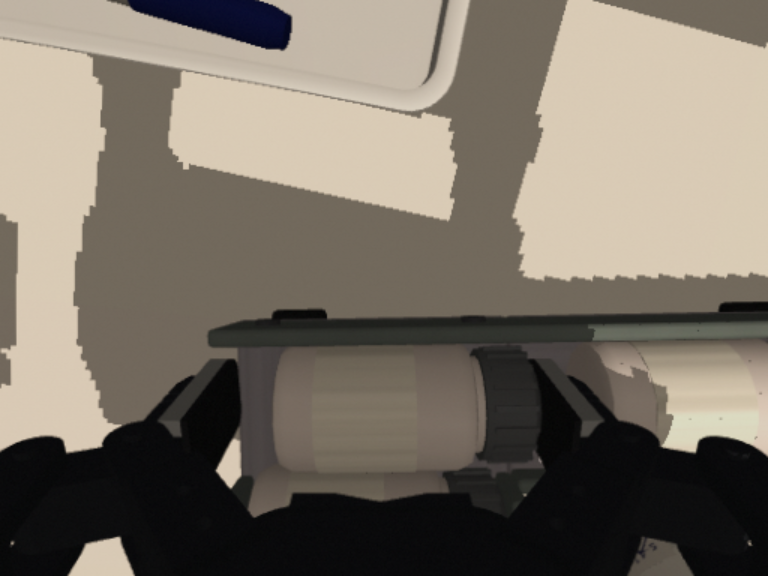

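Vial b now lies flat at the stop between the pads, base at (278,410) and cap at (538,405), with c behind it. I'll measure its y offset.

```bash
python3 - <<'E'
import numpy as np
X=np.load("X.npy")
def at(u,v):return X[int(v/1.5),int(u/1.5)].round(4)
for n,uv in dict(b_base=(278,410),b_base2=(285,400),capend=(535,380),capstart=(483,400),bmid=(380,400),wall_r=(246,500),railend=(212,338),floor_edge=(245,400),a_base=(585,350),c_base=(255,495)).items():print(n,at(*uv))
E
```

```text
b_base [-0.0057 -0.0239  0.0631]
b_base2 [-0.008  -0.0221  0.0621]
capend [-0.0102  0.0417  0.0558]
capstart [-0.0058  0.0281  0.0581]
bmid [-0.0079  0.0014  0.0618]
wall_r [ 0.0347 -0.0395  0.0466]
railend [-0.0197 -0.0435  0.0502]
floor_edge [ 0.0087 -0.0421  0.0314]
a_base [-0.0138  0.0594  0.0445]
c_base [ 0.0212 -0.032   0.0612]
```

{"fn": "move_arm", "kwargs": {"motion": [[[0.05,-0.24,0,0,1],[0.05,-0.24,0,0,1],[0.05,-0.23,0,0,1],[0.05,-0.2,0,0,1],[0,0,0,0,1]]]}}

```text
clock: 7.0
ee_pos: [0.5884, 0.0573, 0.0028]
tcp_rot: [[-0.213, 0.977, 0.0], [0.977, 0.213, -0.0], [-0.0, 0.0, -1.0]]
contact_force: [0.6, 0.2, -0.5]
finger_gap: 0.0851
```

```bash
python3 chk.py w7.png; python3 - <<'E'
import numpy as np
X=np.load("X.npy");q=X.reshape(-1,3)
k=q[(abs(q[:,0])<.008)&(abs(q[:,2]-.0625)<.0035)&(abs(q[:,1])<.045)];print(np.percentile(k[:,1],[.5,2,50,98,99.5]).round(4))
E
```

```text
7.0 [0.5884 0.0573 0.0028] rack [ 0.0005 -0.0075] gap 0.08509379339277635 F [ 0.6  0.2 -0.5]
finger -1 tipz -0.0239 -0.023 x [-0.0487 -0.019 ]
finger 1 tipz -0.0236 -0.0228 x [0.0232 0.0497]
[-0.0345 -0.0333 -0.0009  0.0348  0.0351]
```

View pics/w7.png

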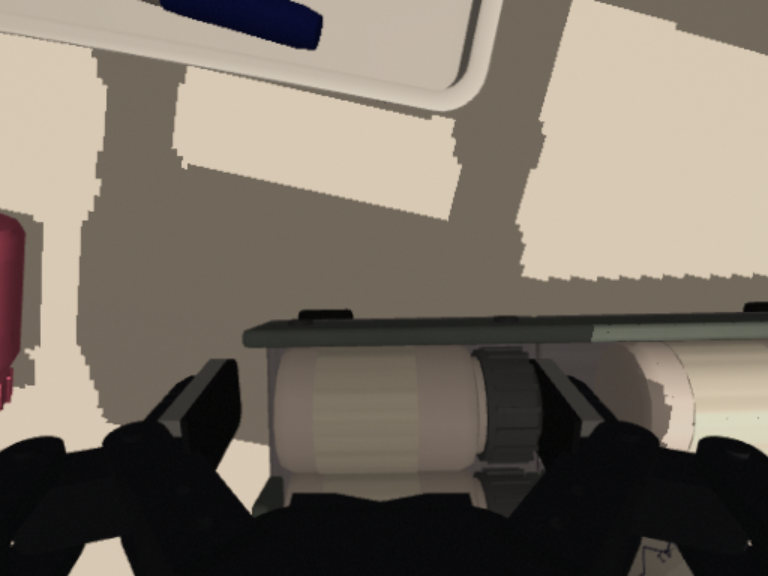

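Vial b is centred (y −34.5 to 35 mm). I'll back the pad off 3 mm and lift straight up.

{"fn": "move_arm", "kwargs": {"motion": [[[-0.06,0.3,0,0,1],[0,0,0,0,1],[0,0,1,0,1],[0,0,2,0,1],[0,0,4,0,1],[0,0,5,0,1],[0,0,5,0,1],[0,0,3,0,1],[0,0,0,0,1],[0,0,0,0,1]]]}}

```text
clock: 8.3
ee_pos: [0.5873, 0.0605, 0.2026]
tcp_rot: [[-0.214, 0.977, -0.001], [0.977, 0.214, -0.0], [0.0, -0.0, -1.0]]
contact_force: [-0.4, -0.1, -1.1]
finger_gap: 0.085
```

```bash
python3 chk.py w8.png; python3 - <<'E'
import numpy as np
X=np.load("X.npy");q=X.reshape(-1,3)
k=q[(abs(q[:,0])<.008)&(abs(q[:,2]-.0625)<.0035)&(q[:,1]<.15)&(q[:,1]>-.06)];
h,e=np.histogram(k[:,1],np.arange(-.06,.152,.003));print([(round(a*1000),int(n)) for a,n in zip(e,h) if n])
E
```

```text
8.3 [0.5873 0.0605 0.2026] rack [ 0.0001 -0.0041] gap 0.08501499976756308 F [-0.4 -0.1 -1.1]
finger -1 tipz -0.0364 -0.0353 x [-0.049  -0.0427]
finger 1 tipz -0.0361 -0.0351 x [0.0418 0.0485]
[(-36, 32), (-33, 47), (-30, 48), (-27, 47), (-24, 48), (-21, 48), (-18, 49), (-15, 48), (-12, 48), (-9, 61), (-6, 48), (-3, 48), (0, 48), (3, 48), (6, 47), (9, 48), (12, 48), (15, 36), (18, 35), (21, 45), (24, 42), (27, 45), (30, 36), (57, 9), (60, 60), (63, 49), (66, 46), (69, 50), (72, 48), (75, 49), (78, 46), (81, 47), (84, 48), (87, 46), (90, 47), (93, 47), (96, 44), (99, 49), (102, 46), (105, 47), (108, 37), (111, 18), (114, 50), (117, 42), (120, 51), (123, 45), (126, 16)]
```

View pics/w8.png

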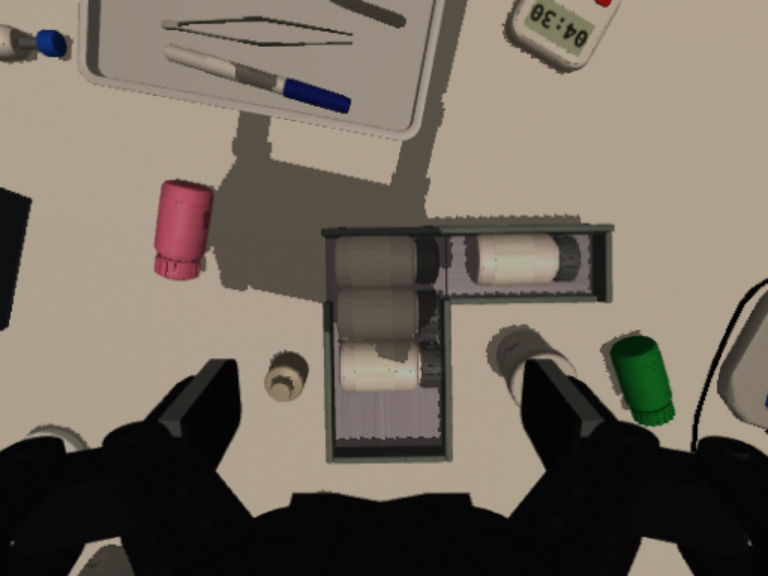

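Vial a now lies in the cradle at (525,258), spanning y about 58–128 mm, so its centre is near 93. Vials b, c and d lie straight at (385,258), (385,312) and (388,365). The pot at (540,365), the weight at (285,378) and the timer at (565,25) are all standing. One check against the start picture before I hand in.

```bash
python3 - <<'E'
from h import *
z=np.load("scene0.npz");im,d=robot.grab_frame("scene")
D=cv2.absdiff(z["im"],im).max(2)
for n,(x,y,w,h) in dict(pot=(196,164,12,17),weight=(259,165,11,13),timer=(179,230,33,25)).items():
    g=lambda i:cv2.cvtColor(i,cv2.COLOR_RGB2GRAY)
    t=g(z["im"])[y-2:y+h+2,x-2:x+w+2];r=cv2.matchTemplate(g(im)[y-10:y+h+10,x-10:x+w+10],t,cv2.TM_CCOEFF_NORMED);m=cv2.minMaxLoc(r);print(n,m[1],np.array(m[3])-8)
print(robot.read_state()["clock"],robot.close_job())
E
```

```text
pot 0.9994151592254639 [0 0]
weight 0.9995772242546082 [0 0]
timer 0.9991782903671265 [0 0]
the job is handed in; nothing more can be done
8.4 None
```

I pushed the end vial along the stop rail into the cradle, and the other three vials moved down one place. I then lifted the fingers clear and handed the job in at 8.4 s.

- **Last checks:** The end vial's centre is at rack y of about 93 mm, inside the 79–116 mm range. The second vial lies straight at the end place, with y about 0 mm. The third and fourth vials lie straight behind it. The pot, weight and timer show no shift against the start picture, and contact forces read at the end of each move stayed around 1 N.
- **Vial b swung out during the push:** Its base end dropped between the fingers while they were still in the rack. I finished the push by opening the fingers and moving a further 10 mm. That let b settle flat between the pads, about 8 mm off centre. I nudged it back with the pad before lifting, so the lane vials had already moved down before the fingers left.
- **Disagreements in the measurements:** The wrist and scene cameras both showed the fingertips about 24–36 mm behind the TCP, depending on opening, where the text says 11 mm ahead. I set heights by the images. The rack position also differed by about 3 mm between the top and wrist cameras, and I used the wrist view.

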